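Turn the tag over the empty collet pocket

ROBOT

A 7-joint arm with a two-finger parallel gripper is mounted at the origin on a cart in front of the work surface, level with it; the furniture and walls round the work are solid. World frame = base frame: x ahead of the robot, y to its left, z up, the work surface at z = 0. Lengths are in m, angles in rad, forces in N, time in s.
With the tool pointing down it reaches from about 0.425 to 0.925 m from the base axis. Payload 6.8 kg.
Tool frame: the origin (TCP) lies midway between the tips of the shut fingers; the grasp point (between the pads) lies 19 mm behind it; z points along the fingers, y is the line along which they close (so a half turn about z gives the same grasp; the last joint's range is limited). The gripper opens to 85 mm and grips with 20 to 120 N. Pads are 22 mm wide; open, the fingers measure 114 mm over their backs; the gripper's body (76 mm by 85 mm) begins 54 mm behind the grasp point. The pads swing forward as they close: fully open they stand 13 mm farther back than shut.
Start: joints at [1.068, 0.477, 0.022, 1.555, -0.011, 1.109, -0.083], TCP at [0.26, -0.623, 0.231] pointing down, gripper open.
Joint ranges: [-2.96, 2.96], [-0.34, 2.1], [-1.41, 1.46], [0.24, 2.44], [-1.37, 4.51], [0.17, 1.92], [-2.96, 2.96]. Speed limits (rad/s): [2.39, 2.39, 3.14, 3.14, 3.14, 3.14, 3.14].

INTERFACE

Orientations are given as a rotation vector (axis times angle).
In Python, from bench import r gives the robot as it stands.
- The arm moves only by the tool servo_tool, never from a script. Its arguments are lists of equal length, an entry for each row: "turn": the turn, a rotation vector about the world's x, y, z in units of 5 degrees (1.0 is 5 degrees), a list of three; "slide": the shift along the world's x, y, z in units of 30 mm (1.0 is 30 mm), a list of three; "hand": the opening, from 0 (shut) to 1 (fully open). In form: {"turn": [[rx, ry, rz], ...], "slide": [[dx, dy, dz], ...], "hand": [hand, ...]}. A call has 1 to 8 rows; each row is the pose to reach, as a shift and turn from the pose commanded when the call began; what a row does not reach only later rows make up. A row lasts 1/8 s, in which the tool goes at most 62.5 mm and 10.7 degrees, less where a joint would pass 70% of its speed; a pose out of reach is approached as far as the arm can. A call with a gripper value outside its range is refused whole. The fingers move at their own pace and stop on an object; "squeeze" is the grip in N (left out, the last holds). Time passes only in rows, so rows that repeat a pose let the fingers close. It gives the time, the measured TCP pose, the force, the opening and the grip force at its end, in the units of the state.
- r.get_obs(): the state, without advancing time (a new reading comes with each control period).
- r.grab_frame(name): name is "scene" or "top"; returns (picture, depth): 420x560x3 uint8, red, green, blue; 420x560 float32, m along the optical axis (not along the pixel's ray), 0 where there is no reading.
- r.get_calibration(name): a dict with "fovy" (degrees; the focal length in pixels is half the picture's height over the tangent of half this angle, whatever the lens; pixels are square), "cx", "cy" (the principal point, pixels), "R" (3x3) and "t" (3): a world point X has camera coordinates R X + t. Camera axes: x right, y down, z forward; pixel columns grow to the right and rows downward; lengths in m; the calibration is good to about 2 mm. A picture is of the moment at which its call begins. get_calibration takes no time and is no camera call.
- r.hand_in(): hands the job in; it is judged then, once.
The state is a dict: "clock": time; "joints": joint angles; "qvel": joint speeds; "tau": joint torques, N m; "tcp_pos": TCP position; "orientation": TCP orientation; "contact_force": force on the tool from outside, world axes, zero at the start; "moment": the same for the moment, N m; "grip_width": finger opening in m; "gripper_force": force on a finger pad.
Only numpy, scipy, OpenCV 4.12 (cv2) and the standard library are available. Lean on these libraries where they do the work, as an engineer would, in place of code of your own. Each camera call takes 0.05 s, during which the arm holds its last target. There are 200 camera calls.

TASK

Every pocket of the collet rack beside the grinder has a hinged tag that lies open toward you, ring up, while its collet is in, and is turned over the hole, cross up, while the collet is out, so that the gap shows and no grit gets in. Two pockets are empty but only one is covered: turn the other empty pocket's tag right over (the thumb lever at the side of its hinge starts it off) and press it down fully flat over its hole, then take the hand away. Do it all by pushing with closed or open fingertips: do not pinch or force the tag or its lever, leave the other tags as they are, and do not lift or shift the collets, the V-block, the ring or the tin.

Things in the scene. Friction and masses are not known exactly. Their poses are not given: they have to be found in the camera images.
- rail: Bolted-down steel rail, 86 x 352 x 8 mm, that carries the row of four equal pocket blocks at 84 mm pitch (28 mm gaps). The rack is placed and turned anew each time. Origin: centre of its underside; x across the row toward the far side, y along the row.
- pocket_d: The EMPTY pocket whose tag still lies open: the one to cover; its place in the row varies. Aluminium block 94 x 56 x 36 mm (x, y, z). Origin: centre of its underside, 8 mm above the work surface; +x points from the robot side to the far side, y along the row. Its round hole (34 mm wide, 16 mm deep) is at x = +25 mm.
- hinge_d (a point): Middle of the hinge axis of pocket_d's tag: at x = 0, y = 0, z = 42 mm in the pocket's frame, 50 mm above the work surface. The axis runs along the pocket's y.
- tag_d (a joint): Hinge of the tag to turn, rad. 0: flat toward the robot, ring mark up; pi/2: upright; 3.14 (end stop): flat on the far side over the hole, cross mark up. Starts at 0 to 0.2. Friction of about 0.04 N m keeps the tag (60 g) at whatever angle it is left, so it must be pushed the whole way.
- edge_d (a point): Middle of that tag's free edge, 53.5 mm from the hinge axis; turns with it. The tag is a steel leaf 46 mm wide (along y, centred) and 3 mm thick in the plane of the axis, its edge hemmed to 5.6 mm and ending 56 mm from the axis. Lying flat either way it overhangs the block by 9 mm, with 47 mm of air between the edge and the work surface.
- ball_d (a point): Centre of the black ball (14 mm) on that tag's thumb lever, beside the block 37 mm to the pocket's -y side, 34 mm from the hinge axis; turns with the tag. At 0 rad the lever leans 15 degrees toward the robot (ball 9 mm nearer than and 33 mm above the axis); at 0.26 rad it is upright; at 3.14 it points down into the gap between the blocks.
- pocket_a: A pocket with a collet in it, its tag lying open toward the robot. Same size and frame as pocket_d.
- pocket_b: A second pocket with a collet in it, its tag lying open. Same size and frame as pocket_d.
- pocket_c: The other empty pocket, whose tag is already turned over it, cross up. Same size and frame as pocket_d.
- tag_a (a joint): Hinge of pocket_a's tag, as tag_d; near 0 and to be left there.
- tag_b (a joint): Hinge of pocket_b's tag, as tag_d; near 0 and to be left there.
- tag_c (a joint): Hinge of pocket_c's tag, as tag_d; near 3.14 and to be left there.
- collet_a: Loose steel collet, 31 mm across and 34 mm tall, standing in pocket_a's hole and 18 mm proud of the block (top about 62 mm above the work surface). Origin: centre of its underside.
- collet_b: The same kind of collet, in pocket_b's hole.
- v_block: Loose steel V-block, 45 x 40 x 30 mm, on the plate beside the rack; bystander. Origin: centre of its underside.
- setting_ring: Loose steel ring, 60 mm across, 14 mm tall, lying on the plate in front of the rack; bystander. Origin: centre of its underside.
- parts_tin: Loose open round tin, 62 mm across, 34 mm tall, on the plate to the right; bystander. Origin: centre of its underside.

How it is judged:
At the end, for the whole second after the job is handed in: The tag of the uncovered empty pocket lies over its hole at rest, hinge above 3.04 rad (within 0.1 rad of flat); the other three tags are within about 0.5 rad of how they lay; both collets are within 12 mm and the V-block, ring and tin within 25 mm of where they stood (value of joint tag_d above 3.04 rad and velocity of joint tag_d below 0.05 rad/s and value of joint tag_c above 2.64 rad and value of joint each of tag_a, tag_b below 0.5 rad and distance of each of collet_a, collet_b from where it was at the start of the episode below 0.012 m and distance of each of v_block, setting_ring, parts_tin from where it was at the start of the episode below 0.025 m); the robot touches nothing.
It fails at once if a collet is lifted or shoved in its pocket (distance of any of collet_a, collet_b from where it was at the start of the episode above 0.012 m).
It fails at once if another pocket's tag is turned (value of joint any of tag_a, tag_b above 0.5 rad or value of joint tag_c below 2.64 rad).
It fails at once if a bystander (V-block, setting ring, parts tin) is lifted or displaced (distance of any of v_block, setting_ring, parts_tin from where it was at the start of the episode above 0.025 m).
It fails at once if the tag or its lever is pinched or forced on the way over (more than 25 N from the fingers before it is nearly flat) (value of joint tag_d below 2.9 rad and contact force between the fingers and pocket_d above 25 N).
It fails at once if the tag is forced down (more than 70 N from the fingers) (contact force between the fingers and pocket_d above 70 N).
It also fails if it takes over 34 s, if anything falls off the work surface, if the arm or the gripper's body presses on something with over 40 N, if the wrist force passes 120 N, or if a joint passes its speed limit or range.

## Working session

There is one attempt and no reset: what is moved stays moved. The work goes in short steps, Python scripts to look and compute and a tool call to move; the robot and the scene stay as the last step left them, time stands still between calls to the robot, and variables do not carry over. Pictures are saved under pics/ and viewed, at most 10 in all, crops included, and the job is handed in when it is done.

Besides the shell and the picture viewer there is one more tool, called after ">>>" as name(argument=value, ...) on one line, values as JSON. servo_tool: Moves the arm, as the interface text tells. Its arguments: {"type":"object","properties":{"turn":{"type":"array"},"slide":{"type":"array"},"hand":{"type":"array"},"squeeze":{"type":"number"}},"required":["turn","slide","hand"]}

```bash
mkdir -p pics; python3 - <<'E'
from bench import r
import cv2,numpy as np
for n in("scene","top"):
    p,d=r.grab_frame(n); cv2.imwrite(f"pics/{n}0.png",p[:,:,::-1]); np.save(f"pics/{n}0.npy",d)
    c=r.get_calibration(n); print(n,c)
print(r.get_obs())
E
```

```text
scene {'fovy': 42.01818239835906, 'cx': 275.2359910353845, 'cy': 203.13011605883005, 'R': array([[-0.76586764, -0.642907  , -0.01083293],
       [-0.38322522,  0.46991859, -0.79518234],
       [ 0.51631889, -0.60485297, -0.60627362]]), 't': array([0.31869637, 0.2860966 , 0.94590035])}
top {'fovy': 46.153581769826495, 'cx': 268.3695852111608, 'cy': 215.0557429530438, 'R': array([[-2.56843319e-02, -9.99667152e-01, -2.42923136e-03],
       [-9.98025407e-01,  2.57813352e-02, -5.72766154e-02],
       [ 5.73201798e-02,  9.53323010e-04, -9.98355392e-01]]), 't': array([-0.05709118,  0.4854877 ,  1.22870462])}
{'clock': 0.1, 'joints': array([ 1.06788922,  0.47771032,  0.02235859,  1.55631194, -0.01149199,
        1.10928943, -0.08309551]), 'qvel': array([ 2.48923452e-04, -1.58189180e-03, -1.91582388e-05, -9.58468958e-04,
        2.17221505e-03, -9.89660635e-04,  7.21357633e-04]), 'tau': array([ 4.01970494e-03, -5.97762394e+01,  1.61338180e+00, -2.81957370e+01,
        1.27904001e-02,  4.98540496e-03,  1.98874363e-05]), 'tcp_pos': array([ 0.25941018, -0.62261106,  0.23044518]), 'orientation': array([-3.07907609e+00, -6.15863785e-01,  6.86974669e-04]), 'contact_force': array([-0.47816232, -0.97488785,  0.2672746 ]), 'moment': array([ 0.036705  , -0.01196774,  0.017449  ]), 'gripper_force': 0.0, 'grip_width': 0.08563746008558146}
```

View pics/scene0.png

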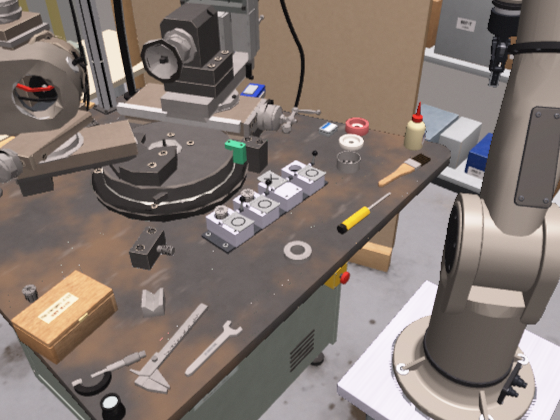

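View pics/top0.png

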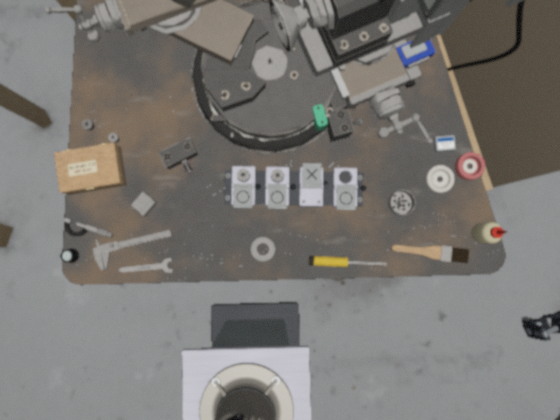

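Four pockets run across the top view at row 187. From left to right, the first two hold collets (columns 243 and 277), the third has its cross up (311), and the fourth is empty and open (345). The fourth is the target. I'll zoom in on it.

```bash
python3 - <<'E'
import cv2,numpy as np
t=cv2.imread("pics/top0.png")[155:220,215:375];s=cv2.imread("pics/scene0.png")[140:250,195:335]
t=cv2.resize(t,None,fx=5,fy=5,interpolation=cv2.INTER_CUBIC)[:, :800];s=cv2.resize(s,None,fx=5,fy=5,interpolation=cv2.INTER_CUBIC)
cv2.imwrite("pics/tz.png",t);cv2.imwrite("pics/sz.png",s)
E
```

```text
(no output)
```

View pics/tz.png

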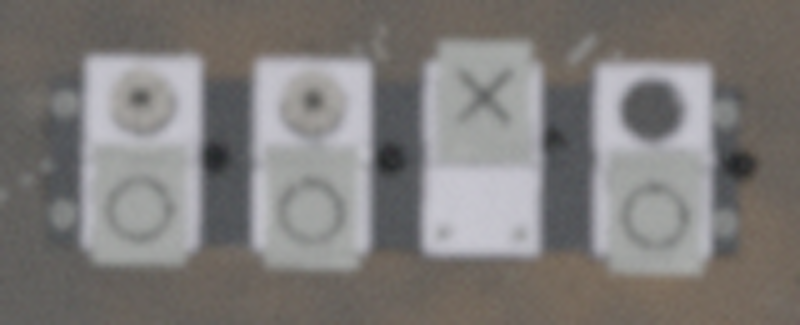

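View pics/sz.png

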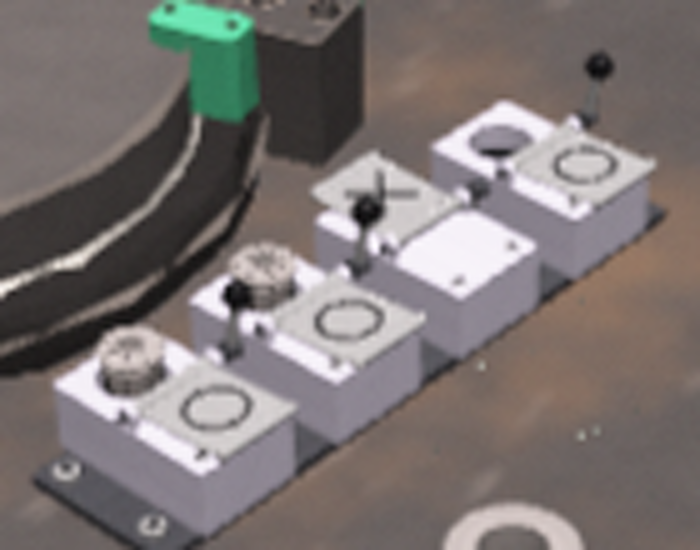

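The target's empty hole is at about (345,176) in the top view. Its black ball is at (363,188) in the top view and (314.6,153) in the scene view. Next I'll measure.

```bash
cat > h.py <<'E'
from bench import r
import numpy as np,cv2
def ray(n,u,v):
    c=r.get_calibration(n); f=210/np.tan(np.radians(c["fovy"])/2)
    R=np.array(c["R"]);o=-R.T@c["t"]; d=R.T@np.array([(u-c["cx"])/f,(v-c["cy"])/f,1]); return o,d
def plane(n,u,v,z):
    o,d=ray(n,u,v); return o+d*(z-o[2])/d[2]
def tri(a,b):
    (o1,d1),(o2,d2)=ray("top",*a),ray("scene",*b)
    s=np.linalg.lstsq(np.c_[d1,-d2],o2-o1,rcond=None)[0]
    p,q=o1+d1*s[0],o2+d2*s[1]; return (p+q)/2,np.linalg.norm(p-q)
E
python3 - <<'E'
from h import *
T=lambda x,y:(215+(x+.5)/5-.5,155+(y+.5)/5-.5)
S=lambda x,y:(195+(x+.5)/5-.5,140+(y+.5)/5-.5)
for k,a,b in[("balld",(740,165),(598,66)),("ballb",(392,158),(367,209)),("balla",(215,157),(238,293)),("hole",(653,109),(500,141)),("tagd ring",(655,216),(585,164)),("ringa",(139,209),(217,408)),("ringb",(311,210),(349,319)),("tag_d corner R",(703,272),(655,161)),("tag_d corner L",(610,272),(577,204)),("blkd far R",(711,65),(507,101)),("blkd far L",(596,65),(434,148))]:
    p,e=tri(T(*a),S(*b)); print(k,p.round(4),round(e,4))
t=cv2.imread("pics/top0.png")
# white block tops: fit rectangles
g=cv2.inRange(t,(150,150,150),(255,255,255));g[:150]=0;g[225:]=0;g[:,:225]=0;g[:,368:]=0
for c in cv2.findContours(g,0,2)[0]:
    if cv2.contourArea(c)>300:
        b=cv2.boxPoints(cv2.minAreaRect(c)); print("box",[plane("top",*q,.044)[:2].round(4).tolist() for q in b])
d=np.load("pics/top0.npy")
for n in("ring",):
    u,v=T(655,216);c=r.get_calibration("top");print("depth z",plane("top",u,v,.05), d[int(v)-1:int(v)+2,int(u)-1:int(u)+2])
    o,dd=ray("top",u,v);print(o+dd*d[int(v),int(u)])
E
```

```text
balld [ 0.5393 -0.297   0.0812] 0.0016
ballb [ 0.5471 -0.1306  0.0818] 0.0011
balla [ 0.5498 -0.0461  0.0814] 0.0012
hole [ 0.573  -0.2626  0.0403] 0.0009
tagd ring [ 0.5186 -0.2603  0.0508] 0.0016
ringa [ 0.5287 -0.0076  0.051 ] 0.0013
ringb [ 0.5258 -0.0919  0.0513] 0.0017
tag_d corner R [ 0.491  -0.2819  0.0529] 0.0002
tag_d corner L [ 0.4962 -0.2338  0.0511] 0.01
blkd far R [ 0.5933 -0.2926  0.0409] 0.0028
blkd far L [ 0.5949 -0.2356  0.0409] 0.0027
box [[0.5944, -0.2348], [0.5929, -0.2916], [0.4939, -0.2881], [0.4953, -0.2315]]
box [[0.6013, -0.0668], [0.5999, -0.1212], [0.5007, -0.1184], [0.5021, -0.0643]]
box [[0.606, 0.0172], [0.6046, -0.0372], [0.5054, -0.0348], [0.5068, 0.0194]]
box [[0.6066, -0.1511], [0.6052, -0.2055], [0.5035, -0.2022], [0.5049, -0.1481]]
depth z [ 0.51924872 -0.25996288  0.05      ] [[1.2088548 1.2067056 1.2048724]
 [1.2060075 1.2095482 1.2037542]
 [1.2069037 1.2067032 1.2005472]]
[ 0.51935864 -0.26015795  0.04875829]
```

The hinge is at about (0.547, -0.261, 0.050), the rack yaw is about -2.3° and the ball is at (0.539, -0.297, 0.082). I'll shut the fingers and go to a point above and just on the robot side of the lever.

>>> servo_tool(turn=[[0,0,-1],[0,0,-2],[0,0,-3],[0,0,-4],[0,0,-5],[0,0,-5],[0,0,-5],[0,0,-5]], slide=[[1.2,1.6,0],[2.4,3.2,0],[3.6,4.8,0],[4.8,6.4,0],[6,8,-0.3],[7.2,9.6,-0.6],[8,10.6,-1],[8,10.6,-1]], hand=[0,0,0,0,0,0,0,0])

```text
clock: 1.1
tcp_pos: [0.5014, -0.3006, 0.1999]
orientation: [-3.138, 0.054, 0.002]
contact_force: [-0.2, 0.8, 0.4]
grip_width: 0.0005
gripper_force: 0.0
```

>>> servo_tool(turn=[[0,0,0],[0,0,0],[0,0,0],[0,0,0],[0,0,0]], slide=[[0,-0.1,-1.5],[0,-0.1,-3],[0,-0.1,-4.4],[0,-0.1,-4.4],[0,-0.1,-4.4]], hand=[0,0,0,0,0])

```text
clock: 1.72
tcp_pos: [0.5001, -0.3093, 0.0707]
orientation: [3.14, -0.067, 0.002]
contact_force: [0.2, -0.6, 1.0]
grip_width: -0.0004
gripper_force: 0.0
```

```bash
python3 - <<'E'
from h import *
p,d=r.grab_frame("scene"); cv2.imwrite("pics/s1.png",cv2.resize(p[110:220,240:380,::-1],None,fx=5,fy=5,interpolation=2))
E
```

```text
(no output)
```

View pics/s1.png

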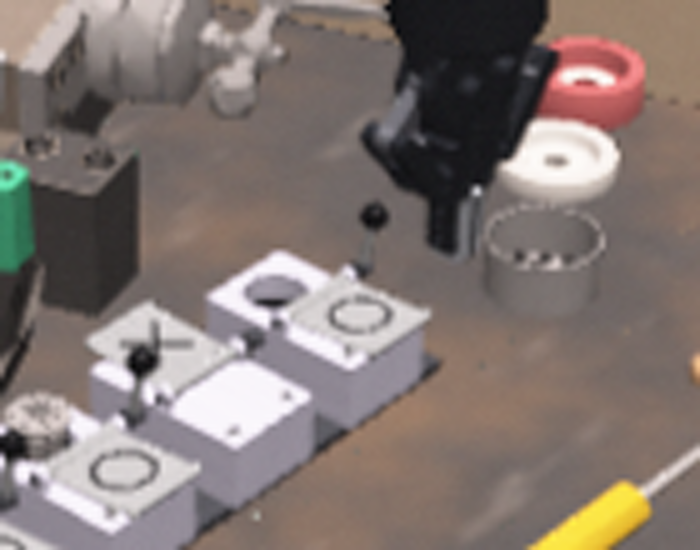

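The closed fingertips are beside the lever, at about (450,245) in the crop, with the ball at (374,215) ahead of them on the far side. I'll push forward.

>>> servo_tool(turn=[[0,0,0],[0,0,0],[0,0,0],[0,0,0],[0,0,0],[0,0,0],[0,0,0],[0,0,0]], slide=[[0,0.15,-0.3],[0.4,0.15,-0.3],[0.7,0.15,-0.3],[0.9,0.15,-0.3],[1.1,0.15,-0.3],[1.3,0.15,-0.3],[1.5,0.15,-0.3],[1.5,0.15,-0.3]], hand=[0,0,0,0,0,0,0,0])

```text
clock: 2.78
tcp_pos: [0.5445, -0.3046, 0.06]
orientation: [3.14, -0.066, -0.0]
contact_force: [-1.5, -4.0, -1.5]
grip_width: -0.0001
gripper_force: 2.5
```

```bash
python3 - <<'E'
from h import *
p,d=r.grab_frame("scene"); cv2.imwrite("pics/s2.png",cv2.resize(p[110:220,240:380,::-1],None,fx=5,fy=5,interpolation=2))
E
```

```text
(no output)
```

View pics/s2.png

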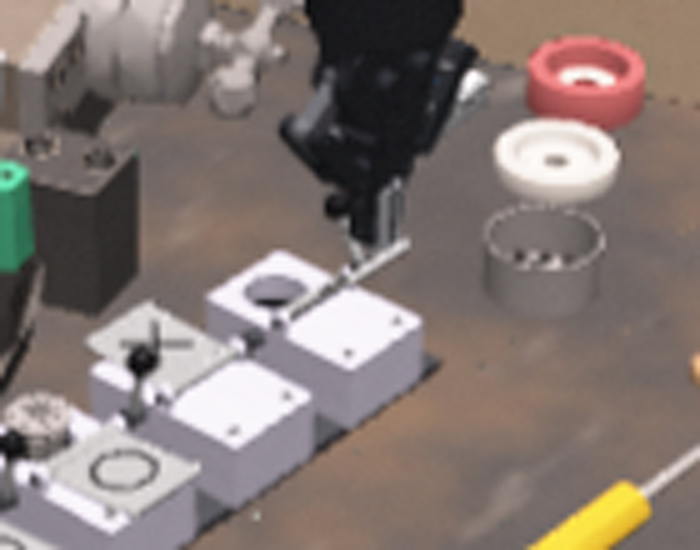

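The tag has risen to about 45°, with the ball at (338,205) just ahead of the fingertip at (370,240). Contact is light and slightly off-centre, so I'll nudge +y and keep pushing.

>>> servo_tool(turn=[[0,0,0],[0,0,0],[0,0,0],[0,0,0],[0,0,0],[0,0,0]], slide=[[-0.1,0.08,0],[0.1,0.08,0],[0.3,0.08,0],[0.5,0.08,0],[0.6,0.08,0],[0.6,0.08,0]], hand=[0,0,0,0,0,0])

```text
clock: 3.58
tcp_pos: [0.5575, -0.3049, 0.0585]
orientation: [3.138, -0.071, -0.013]
contact_force: [-8.7, -10.2, -6.2]
grip_width: -0.0002
gripper_force: 8.1
```

```bash
python3 - <<'E'
from h import *
p,d=r.grab_frame("scene"); cv2.imwrite("pics/s3.png",cv2.resize(p[110:220,240:380,::-1],None,fx=5,fy=5,interpolation=2))
E
```

```text
(no output)
```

View pics/s3.png

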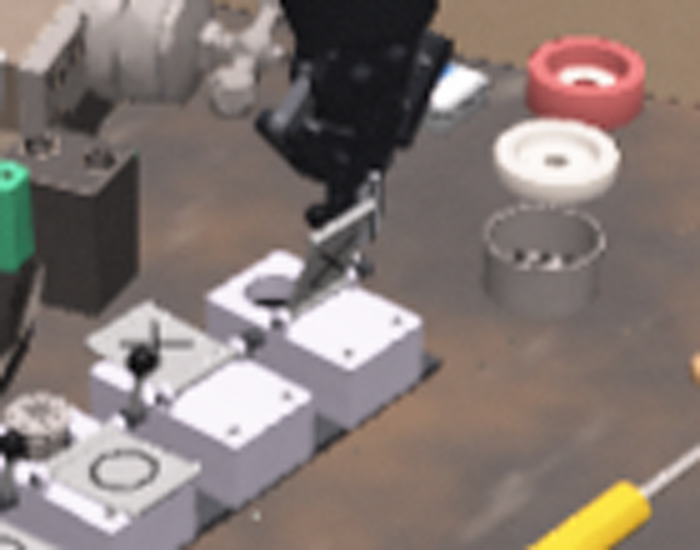

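The tag is now about 75° up, but the contact force is growing to about 15 N because the finger rubs the side of the tag. I'll back away and go behind the leaf.

>>> servo_tool(turn=[[0,0,0],[0,0,0],[0,0,0],[0,0,0],[0,0,0],[0,0,0],[0,0,0]], slide=[[-0.3,-0.2,0],[-1.2,-0.2,0.2],[-2.3,-0.2,0.9],[-2.3,0.7,0.9],[-2.3,1.5,0.9],[-2.3,1.5,0.9],[-2.3,1.5,0.9]], hand=[0,0,0,0,0,0,0])

```text
clock: 4.5
tcp_pos: [0.4943, -0.2564, 0.0876]
orientation: [3.141, -0.065, 0.002]
contact_force: [-0.2, -0.2, 0.3]
grip_width: -0.0001
gripper_force: 0.0
```

```bash
python3 - <<'E'
from h import *
p,d=r.grab_frame("scene"); cv2.imwrite("pics/s4.png",cv2.resize(p[110:220,240:380,::-1],None,fx=5,fy=5,interpolation=2))
print(r.get_obs()["tcp_pos"],r.get_obs()["contact_force"])
E
```

```text
[ 0.49404424 -0.25692122  0.08753342] [-0.12614009 -0.66258095  1.03498953]
```

View pics/s4.png

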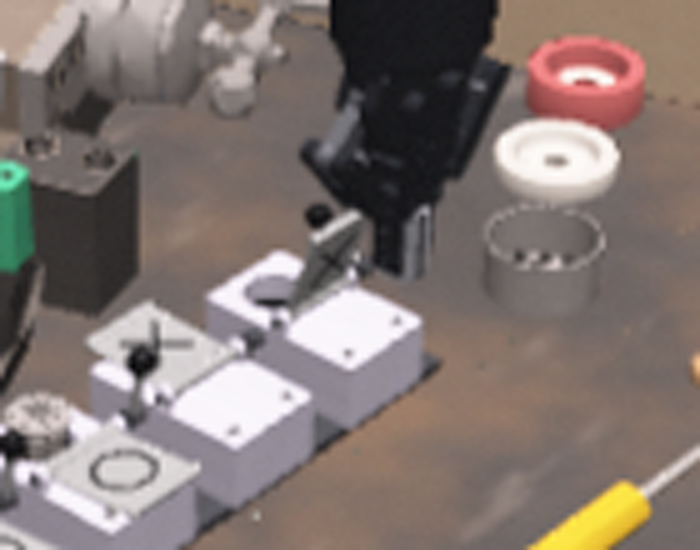

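The leaf stands near upright with its edge at (350,215), and the fingertips are behind it on the robot side at (400,265). I'll push it over along an arc.

>>> servo_tool(turn=[[0,0,0],[0,0,0],[0,0,0],[0,0,0],[0,0,0],[0,0,0],[0,0,0],[0,0,0]], slide=[[0.7,-0.15,0.1],[1.1,-0.15,0.15],[1.4,-0.15,0.15],[1.75,-0.15,0.1],[2.1,-0.15,0],[2.3,-0.15,-0.15],[2.45,-0.15,-0.3],[2.45,-0.15,-0.3]], hand=[0,0,0,0,0,0,0,0])

```text
clock: 5.55
tcp_pos: [0.5672, -0.2603, 0.0777]
orientation: [-3.14, 0.065, 0.001]
contact_force: [0.7, -0.5, -0.3]
grip_width: 0.0001
gripper_force: 0.0
```

>>> servo_tool(turn=[[0,0,0],[0,0,0],[0,0,0],[0,0,0],[0,0,0]], slide=[[0.12,0,-0.15],[0.2,0,-0.3],[0.26,0,-0.45],[0.3,0,-0.55],[0.3,0,-0.55]], hand=[0,0,0,0,0])

```text
clock: 6.18
tcp_pos: [0.5759, -0.2605, 0.0614]
orientation: [-3.141, 0.065, 0.001]
contact_force: [-1.1, 0.0, -0.0]
grip_width: -0.0001
gripper_force: 0.0
```

```bash
python3 - <<'E'
from h import *
p,d=r.grab_frame("scene"); cv2.imwrite("pics/s5.png",cv2.resize(p[110:220,240:380,::-1],None,fx=5,fy=5,interpolation=2))
E
```

```text
(no output)
```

View pics/s5.png

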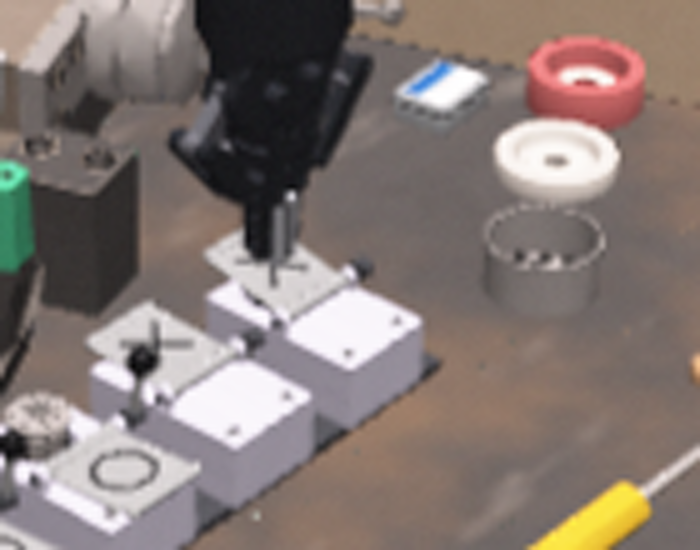

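The tag is nearly over, cross up, with the fingertip on it at (270,250). I'll press down gently and watch the force.

>>> servo_tool(turn=[[0,0,0],[0,0,0],[0,0,0],[0,0,0],[0,0,0]], slide=[[0.05,0,-0.1],[0.1,0,-0.2],[0.1,0,-0.27],[0.1,0,-0.32],[0.1,0,-0.32]], hand=[0,0,0,0,0])

```text
clock: 6.85
tcp_pos: [0.5791, -0.2606, 0.0521]
orientation: [-3.141, 0.065, 0.0]
contact_force: [0.7, -0.3, 0.4]
grip_width: -0.0003
gripper_force: 0.0
```

>>> servo_tool(turn=[[0,0,0],[0,0,0],[0,0,0]], slide=[[0,0,-0.05],[0,0,-0.08],[0,0,-0.08]], hand=[0,0,0])

```text
clock: 7.22
tcp_pos: [0.5792, -0.2607, 0.0515]
orientation: [3.141, -0.066, 0.0]
contact_force: [-4.2, 2.5, 13.6]
grip_width: -0.0002
gripper_force: 6.6
```

>>> servo_tool(turn=[[0,0,0],[0,0,0],[0,0,0]], slide=[[0,0,-0.03],[0,0,-0.05],[0,0,-0.05]], hand=[0,0,0])

```text
clock: 7.6
tcp_pos: [0.5792, -0.2607, 0.0512]
orientation: [3.141, -0.066, 0.001]
contact_force: [-7.8, 3.8, 23.6]
grip_width: -0.0001
gripper_force: 11.7
```

The force is rising stiffly with almost no travel at z = 0.0512, so the tag is on its stop. I'll lift straight off.

>>> servo_tool(turn=[[0,0,0],[0,0,0],[0,0,0],[0,0,0],[0,0,0],[0,0,0],[0,0,0],[0,0,0]], slide=[[0,0,0.3],[0,0,1],[0,0,3],[0,0,5],[-2,0,5],[-4,-1,5],[-4,-3,5],[-4,-3,5]], hand=[0,0,0,0,0,0,0,0])

```text
clock: 8.6
tcp_pos: [0.4567, -0.3563, 0.1996]
orientation: [3.137, -0.078, 0.001]
contact_force: [0.9, 0.1, 0.3]
grip_width: 0.0
gripper_force: 0.0
```

```bash
python3 - <<'E'
from h import *
a,_=r.grab_frame("scene"); b,_=r.grab_frame("top")
A=cv2.resize(a[140:240,240:320,::-1],None,fx=5,fy=5,interpolation=2);B=cv2.resize(b[150:225,290:370,::-1],None,fx=5,fy=5,interpolation=2)
B=cv2.copyMakeBorder(B,0,A.shape[0]-B.shape[0],0,0,0)
cv2.imwrite("pics/end.png",np.hstack([A,B]))
E
```

```text
(no output)
```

View pics/end.png

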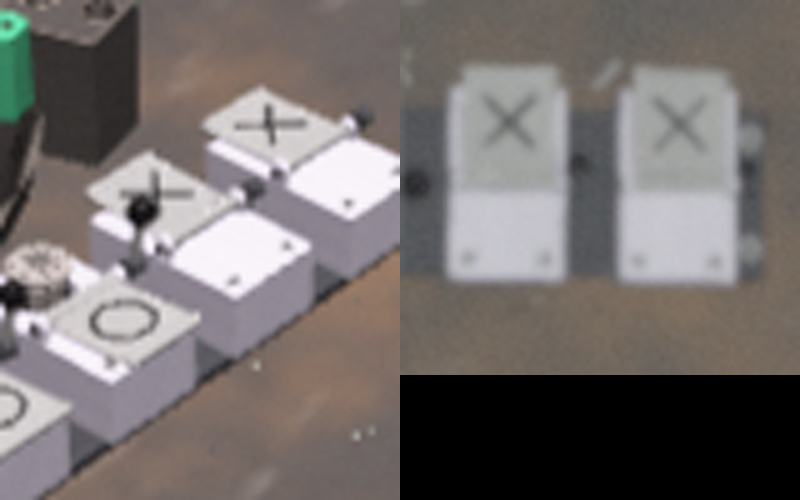

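Both covered tags lie cross up and look the same, at (270,125) and (155,195) on the left and (680,125) and (510,125) on the right. The hand is clear.

```bash
python3 -c "
from bench import r
print(r.hand_in())"
```

```text
the job is handed in; nothing more can be done
None
```

I turned the uncovered empty pocket's tag over, pressed it flat over its hole, moved the hand clear and handed the job in at about 8.7 s; the hand-in returned no verdict.

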